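# Gather the plugs in a covered dish and uncover it

## Task

Slide open the chest cover that lies over the dish and lift the dish out with its loose lid on. Keeping the lid on, tilt the dish until all four steel plugs have gathered at its blue end (within 30 mm of the blue wall), then set it down gently and level on the middle of the green mat, still covered. Finally lift off the lid and lay it gently, right side up, on the middle of the white tile, leaving the plugs gathered in the dish and the bottles, caps and other things where they stand.

Things in the scene. Friction and masses are not known exactly. Their poses are not given: they have to be found in the camera images.
- dish_c (a point): The oblong clear dish with a white floor, standing in one half of the chest, at any yaw. Point: its centre, half-way up. Outside 100 long (x), 58 wide (y), 40 high; walls and floor 3 thick. Its +x end wall is blue and carries a blue lug 8 out, 40 wide, flush with the rim. Dish 160 g; it can be pinched across its 58 width, below the lid, which is narrower. z is its up axis.
- lid_c (a point): The dish's loose clear lid, which nothing fastens. Point: centre of its white tab, the place to pinch: 26 along x, 14 along y, 12 high. Under the tab a plate 97 x 55 x 4 whose underside lies on the dish's rim, 10 below this point; under that a plug 90 x 48, 4 deep, in the mouth (94 x 52). Seated, this point is 30 above the dish's centre. Axes as the dish's at the start. On a flat surface it stands on its plug, this point 14 above the surface. 50 g.
- plug1_c (a point): Steel plug (one of four in the dish), a dark disc 16 across and 8 high lying flat, with a small brass nub on top, 12 g. Point: its centre. It slides on the dish floor once that slopes by some 18 to 25 degrees, and stays put when level.
- plug2_c (a point): Steel plug (one of four in the dish), a dark disc 16 across and 8 high lying flat, with a small brass nub on top, 12 g. Point: its centre. It slides on the dish floor once that slopes by some 18 to 25 degrees, and stays put when level.
- plug3_c (a point): Steel plug (one of four in the dish), a dark disc 16 across and 8 high lying flat, with a small brass nub on top, 12 g. Point: its centre. It slides on the dish floor once that slopes by some 18 to 25 degrees, and stays put when level.
- plug4_c (a point): Steel plug (one of four in the dish), a dark disc 16 across and 8 high lying flat, with a small brass nub on top, 12 g. Point: its centre. It slides on the dish floor once that slopes by some 18 to 25 degrees, and stays put when level.
- chest: Low fixed sample chest. Origin: middle of its underside, on the table. Outside 192 (x) by 362 (y); floor 5 thick; inside 180 by 350, undivided; long walls' tops 77 above the table, end walls' 63. Two clear top covers bypass each other along its y on a double track; +y is its left half.
- left_cover (a joint): Left (+y) top cover, on the lower track, its top 69 above the table; 176 (x) by 170 (y). 0 = covering its half; it slides towards the chest's -y under the right cover, up to 0.155 m, leaving a clear opening 155 long in y beside the left end wall. Takes 1 to 3 N and stays where it is left.
- right_cover (a joint): Right (-y) top cover, on the upper track, its top 76 above the table; same size. 0 = covering its half; it slides towards the chest's +y over the left cover, up to 0.155 m, likewise. Takes 1 to 3 N and stays.
- left_cover_tab (a point): Centre of the left cover's orange upright tab, 44 (chest x) by 12 (chest y), 24 high, standing on the cover near its outer end; it moves with the cover. Pinch it across y, or push on its outer face.
- right_cover_tab (a point): Centre of the right cover's black upright tab: same size and place, mirrored.
- mat_top (a point): Green fixed mat, 150 (x) by 130 (y) by 3. Point: centre of its top. Farther off stand fixed things: a valve bar 110 high at the table's far edge (x over 0.85 m), filter units 330 high at its left edge (y over 0.6 m), a balance and a stirrer 80 high at its right edge (y under -0.53 m).
- tile_top (a point): White fixed tile, 130 (x) by 100 (y) by 6. Point: centre of its top.
- jar: Bystander: small amber glass jar with a white cap, 48 across, 45 high, standing in the other half of the chest (mm). Origin: middle of its underside.
- cap1: Bystander: blue screw cap standing near the mat, 44 across, 22 high (mm). Origin: middle of its underside.
- cap2: Bystander: blue screw cap standing near the tile, 44 across, 22 high (mm). Origin: middle of its underside.
- amber_bottle: Bystander: amber bottle, white cap, 68 across, 150 high (mm). Origin: middle of its underside.
- tall_bottle: Bystander: clear bottle, blue cap, 80 across, 180 high (mm). Origin: middle of its underside.
- beaker: Bystander: covered glass beaker, 60 across, 70 high (mm). Origin: middle of its underside.
- tweezers: Bystander: steel tweezers lying flat, 127 long, 13 wide, 8 high (mm). Origin: middle of its underside. Long axis along its x.
There are look-alikes about, which are no part of the job. Of the things shaped like the part that bears tile_top, the white one is meant.

How it is judged:
By the outcome, as a careful person would: the job done as asked, in the order asked, and still so for the second after the job is handed in, with the robot touching nothing.
It also fails if it takes over 64 s, if anything falls off the work surface, if the arm or the gripper's body presses on something with over 40 N, if the wrist force passes 120 N, or if a joint passes its speed limit or range.

## Robot

A 7-joint arm with a two-finger parallel gripper is mounted at the origin on the work surface. World frame = base frame: x ahead of the robot, y to its left, z up, the work surface at z = 0. Lengths are in m, angles in rad, forces in N, time in s.
With the tool pointing down it reaches from about 0.425 to 1.025 m from the base axis. Payload 9.4 kg.
Tool frame: the origin (TCP) lies between the finger pads; the fingertips stand 22 mm ahead of it and the grasp point (between the pads) lies 3 mm ahead of it; z points along the fingers, y is the line along which they close (so a half turn about z gives the same grasp; the last joint's range is limited). The gripper opens to 93 mm and grips with 3 to 60 N. Pads are 15 mm wide; open, the fingers measure 128 mm over their backs; the gripper's body (75 mm by 188 mm) begins 65 mm behind the grasp point.
Start: joints at [-0.077, 0.599, -0.003, 1.599, 0.002, 0.943, -0.08], TCP at [0.725, -0, 0.241] pointing down, gripper open.
Joint ranges: [-2.57, 2.57], [-0.35, 1.97], [-1.29, 1.29], [0.11, 2.56], [-1.05, 4.19], [0.11, 1.86], [-2.63, 2.63]. Speed limits (rad/s): [2.22, 2.22, 3.01, 3.01, 3.14, 3.14, 3.14].

## Interface

Orientations are given as a unit quaternion [x, y, z, w].
In Python, from workcell import robot gives the robot as it stands. The module is installed in compiled form; this text tells all that it offers.
- The arm moves only by the shell command python3 -m crank 'ROWS' [OPENING] [FORCE]. ROWS is JSON, a list of rows, each an object with "dp": the shift along the tool's x, y, z as a fraction of full scale, a list of three; "rot": the turn, a rotation vector about the tool's x, y, z as a fraction of full scale, a list of three. A call has 1 to 12 rows; each row shifts and turns the commanded pose from where the row before left it, along the tool's axes as they then stand; what a row does not reach is not made up. Full scale, the value 1, is 0.8 m for a shift and 60 degrees for a turn. A row lasts 1/8 s, in which the tool goes at most 62.5 mm and 10.7 degrees, less where a joint would pass 70% of its speed; a pose out of reach is approached as far as the arm can. A call with a number of a shift or a turn outside -1 to 1 is refused whole. A call with a gripper value outside its range is refused whole. OPENING is the opening, from -1 (shut) to 1 (fully open), set as the call begins (- or left out, the last holds). The fingers move at their own pace and stop on an object; FORCE is the grip in N (left out, the last holds). Time passes only in rows, so rows that do not move let the fingers close. It gives the time, the measured TCP pose, the force, the opening and the grip force at its end, in the units of the state.
- robot.state(): the state, without advancing time (a new reading comes with each control period).
- robot.capture(name): name is "scene" or "side" or "wrist"; returns a dict with "img" (480x640x3 uint8, blue, green, red), "z_map" (480x640 float32, m along the optical axis (not along the pixel's ray), 0 where there is no reading), "fovy" (degrees; the focal length in pixels is half the picture's height over the tangent of half this angle, whatever the lens; pixels are square), "cx", "cy" (the principal point, pixels), "dist" ([k1, k2, p1, p2, k3] as OpenCV has them; the pictures are not rectified), "eye" and "orientation" of the camera in the world. Camera axes: x right, y up, looking along -z (the intrinsics and any distortion apply to the point x, -y, -z); pixel columns grow to the right and rows downward; lengths in m; the calibration is good to about 2 mm. A picture is of the moment at which its call begins.
- robot.sign_off(): hands the job in; it is judged then, once.
The state is a dict: "time_s": time; "joints": joint angles; "qvel": joint speeds; "joint_torque": joint torques, N m; "tcp_pos": TCP position; "eef_rot": TCP orientation; "force": force on the tool from outside, world axes, zero at the start; "wrist_torque": the same for the moment, N m; "opening": finger opening in m; "grip_force": force on a finger pad.
Only numpy, scipy, OpenCV 4.12 (cv2) and the standard library are available. Lean on these libraries where they do the work, as an engineer would, in place of code of your own. Each camera call takes 0.05 s, during which the arm holds its last target. There are 200 camera calls.

## Working session

There is one attempt and no reset: what is moved stays moved. The work goes in short steps, Python scripts to look and compute and a shell command to move; the robot and the scene stay as the last step left them, time stands still between calls to the robot, and variables do not carry over. Pictures are saved under pics/ and viewed, at most 10 in all, crops included, and the job is handed in when it is done.

```bash
mkdir -p pics
cat > h.py <<'E'
import numpy as np, cv2
from scipy.spatial.transform import Rotation as R
from workcell import robot
def cap(n,save=None):
    c=robot.capture(n); c['name']=n
    if save: cv2.imwrite('pics/'+save,c['img'])
    return c
def world(c,z=None):
    """world xyz map; if z is given, intersect rays with plane z"""
    h,w=c['img'].shape[:2]; f=h/2/np.tan(np.radians(c['fovy'])/2)
    K=np.array([[f,0,c['cx']],[0,f,c['cy']],[0,0,1.]])
    u,v=np.meshgrid(np.arange(w),np.arange(h))
    p=cv2.undistortPoints(np.stack([u,v],-1).reshape(-1,1,2).astype(float),K,np.array(c['dist'],float)).reshape(h,w,2)
    d=np.stack([p[...,0],-p[...,1],-np.ones((h,w))],-1)
    M=R.from_quat(c['orientation']).as_matrix(); e=np.array(c['eye'])
    dw=d@M.T
    if z is None: return e+dw*c['z_map'][...,None]
    return e+dw*((z-e[2])/dw[...,2])[...,None]
E
python3 - <<'E'
from h import *
for n in ['scene','side','wrist']:
    c=cap(n,n+'0.png'); np.save(n+'0.npy',c,allow_pickle=True); print(n,c['eye'],c['orientation'],c['fovy'],c['dist'])
s=robot.state();print(s['tcp_pos'],s['eef_rot'],s['force'],s['opening'],s['time_s'])
E
```

```text
scene [1.29801875 0.08309445 0.87659934] [0.24503906 0.28929351 0.70874697 0.59493096] 55.96901587132777 [0.01121165 0.         0.         0.         0.        ]
side [-0.1813566   0.64402069  0.86062767] [-0.17066017  0.39886019  0.82892923 -0.35307506] 49.101866527522965 [-0.03426232  0.          0.          0.          0.        ]
wrist [0.72508615 0.0808248  0.38446131] [-1.47298370e-01  1.70614165e-04 -1.51029656e-04  9.89092078e-01] 62.503497113311845 [-0.01721376  0.          0.          0.          0.        ]
[ 7.24678371e-01 -1.60426397e-05  2.39944923e-01] [ 7.07082768e-01  7.07130546e-01 -4.53880771e-04 -3.79464476e-04] [ 0.22903611 -0.2648662   0.61957358] 0.09270257576773742 0.15
```

View pics/scene0.png

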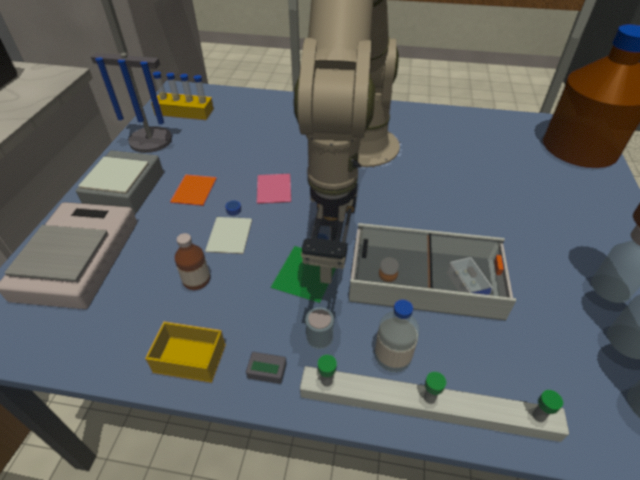

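View pics/side0.png

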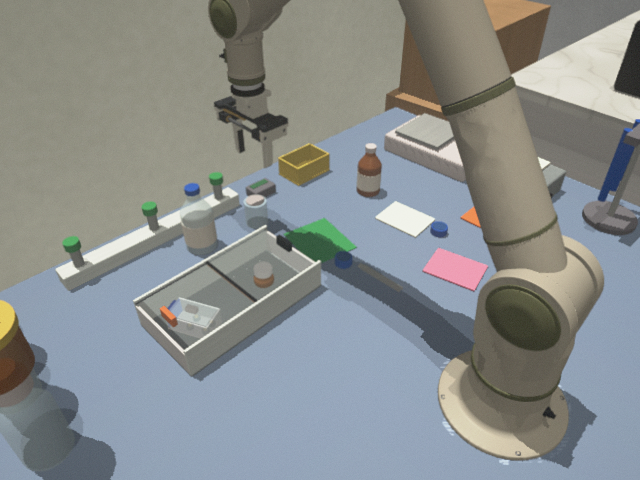

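The scene picture shows the dish in the chest's left half at about (470,275), the orange tab at (500,264), the black tab at (365,247), the mat at (305,272), the white tile at (229,235) and a blue cap at (233,207). The side picture shows the same, with cap1 at (343,260) beside the mat and the tweezers at about (378,277).

Run:
```python
from h import *
for n in ['scene','side']:
    c=np.load(n+'0.npy',allow_pickle=True).item(); W=world(c); im=c['img'].astype(int); b,g,r=im[...,0],im[...,1],im[...,2]
    hsv=cv2.cvtColor(c['img'],cv2.COLOR_BGR2HSV); H,S,V=[hsv[...,i].astype(int) for i in range(3)]
    X=W[...,0];Y=W[...,1];Z=W[...,2]
    def rep(name,m,z,rect=True):
        m=m.astype(np.uint8); k,l,st,ce=cv2.connectedComponentsWithStats(m)
        P=world(c,z)
        for i in range(1,k):
            if st[i,4]<25: continue
            p=P[l==i][:,:2].astype(np.float32); q=W[l==i]
            print(n,name,st[i],'ctr',np.round(p.mean(0),4),'rect',np.round(cv2.minAreaRect(p)[0],4),np.round(cv2.minAreaRect(p)[1],3),round(cv2.minAreaRect(p)[2],1),'depthmed',np.round(np.median(q,0),3))
    tb=(X>.3)&(X<.85)&(Y>-.5)&(Y<.45)
    rep('green',(H>45)&(H<75)&(S>150)&tb&(Z<.02),.003)
    rep('white',(S<50)&(V>180)&tb&(Z<.03)&(Z>-.01)&(Y<0),.006)
    rep('orange',(H<12)&(S>180)&tb&(Y>0.0),.081)
    rep('blue',(H>105)&(H<122)&(S>180)&tb,.022)
    rep('black',(V<35)&tb&(Z<.11)&(Z>.06)&(X>.4),.088)
    m=(Z>.055)&(Z<.085)&tb&(S<60)&(V>120)&(Y>-.05)
    p=W[m][:,:2].astype(np.float32); print('chest top',n,cv2.minAreaRect(p), len(p))
```

```text
scene green [ 272  247   51   55 1081] ctr [ 0.6064 -0.1088] rect [ 0.588  -0.0821] [0.125 0.145] 79.4 depthmed [ 0.615 -0.113  0.003]
scene green [307 267  11  18  58] ctr [ 0.5987 -0.0606] rect [ 0.5947 -0.0647] [0.055 0.025] 10.4 depthmed [ 0.6   -0.061  0.003]
scene white [ 207  218   43   33 1064] ctr [ 0.4958 -0.3133] rect [ 0.4934 -0.3134] [0.12  0.092] 5.8 depthmed [ 0.496 -0.314  0.005]
scene orange [496 258   7  16  35] ctr [0.5561 0.3685] rect [0.5532 0.3705] [0.046 0.012] 0.7 depthmed [0.568 0.364 0.089]
scene blue [395 301  17  15 191] ctr [0.6674 0.1618] rect [0.667  0.1623] [0.037 0.039] 61.9 depthmed [0.784 0.147 0.18 ]
chest top scene ((0.6182639002799988, 0.17588353157043457), (0.3251936137676239, 0.4425780177116394), 1.6071808338165283) 2018
side white [315 150  44  49 453] ctr [ 0.7675 -0.341 ] rect [ 0.7634 -0.3519] [0.102 0.297] 19.8 depthmed [ 0.77  -0.346  0.001]
side white [ 332  165  150  123 6857] ctr [ 0.4567 -0.2845] rect [ 0.4987 -0.2998] [0.406 0.396] 0.4 depthmed [ 0.454 -0.285  0.002]
side white [266 183  50  35 422] ctr [ 0.7771 -0.1551] rect [ 0.7753 -0.1609] [0.118 0.183] 18.0 depthmed [ 0.783 -0.163  0.001]
side white [324 209  11  13  35] ctr [ 0.6409 -0.1738] rect [ 0.6422 -0.1743] [0.019 0.057] 76.6 depthmed [ 0.645 -0.178  0.001]
side white [299 218  18   7  37] ctr [ 0.6638 -0.1124] rect [ 0.6639 -0.1138] [0.048 0.021] 75.2 depthmed [ 0.668 -0.115  0.001]
chest top side ((0.625298023223877, 0.17393729090690613), (0.3430408835411072, 0.44881221652030945), 1.6791212558746338) 10296
```

Run:
```python
from h import *
a=cv2.imread('pics/scene0.png')[215:325,340:520]; b=cv2.imread('pics/side0.png')[225:365,130:330]
a=cv2.resize(a,(460,281),interpolation=2);b=cv2.resize(b,(460,322),interpolation=2)
w=cv2.imread('pics/wrist0.png'); w=cv2.resize(w,(340,255))
o=np.zeros((600,800,3),np.uint8);o[:281,:460]=a;o[278:600,:460]=b;o[:255,460:]=w
cv2.imwrite('pics/crop1.png',o)
```

```text
(no output)
```

View pics/crop1.png

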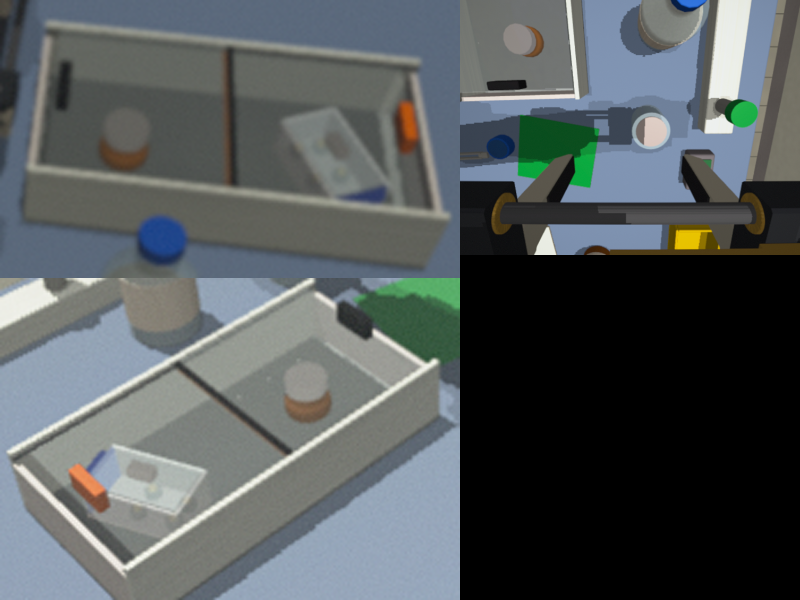

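The crop shows the blue lug at the dish's outer, far end, near the orange tab, and the jar in the right half. The wrist view shows cap1 just left (−x) of the mat. I'll move above the chest for a wrist view.

```bash
python3 -m crank '[{"dp":[0.025,-0.0343,-0.033],"rot":[0,0,0]},{"dp":[0.025,-0.0343,-0.033],"rot":[0,0,0]},{"dp":[0.025,-0.0343,-0.033],"rot":[0,0,0]},{"dp":[0.025,-0.0343,-0.033],"rot":[0,0,0]},{"dp":[0.025,-0.0343,-0.033],"rot":[0,0,0]},{"dp":[0.025,-0.0343,-0.033],"rot":[0,0,0]},{"dp":[0,0,0],"rot":[0,0,0]}]' -1
python3 - <<'E'
from h import *
c=cap('wrist','wrist1.png'); np.save('wrist1.npy',c,allow_pickle=True); c=cap('scene');np.save('scene1.npy',c,allow_pickle=True)
c=cap('side','side1.png');np.save('side1.npy',c,allow_pickle=True)
E
```

```text
time_s: 1.02
tcp_pos: [0.5594, 0.122, 0.4012]
eef_rot: [0.706, 0.708, 0.002, 0.001]
force: [0.4, -0.7, -0.4]
opening: 0.0272
grip_force: 0.0
```

View pics/wrist1.png

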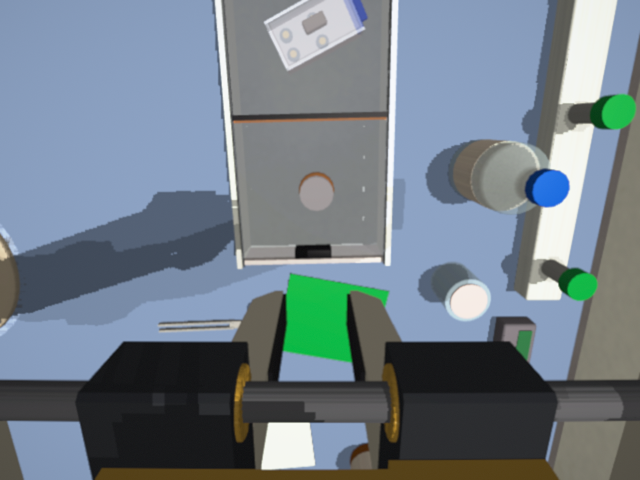

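The wrist view shows the chest's right-end corners at (239,267) and (389,264), and the dish at (315,30) with its blue end to the upper right, at (360,12). The tweezers are at (200,325), lying along x, and the mat is at (320,310).

Run:
```python
from h import *
c=np.load('wrist1.npy',allow_pickle=True).item()
print('eye',c['eye'])
for nm,z,pts in [('chest outer bottom-right corners',.063,[(239,267),(389,264)]),('longwall tops inner',.077,[(227,10),(389,10),(236,200),(385,200)]),('dish',.045,[(266,23),(290,69),(366,30)]),('mat',.003,[(289,275),(388,292)]),('jar',.045,[(316,191)]),('tw',.004,[(159,326),(240,325)]),('beaker',.07,[(467,300)]),('tile',.006,[(314,466)])]:
    P=world(c,z)
    for u,v in pts: print(nm,np.round(P[v,u],4), 'depth',np.round(world(c)[v,u],3))
for n in ['scene1','side1']:
    c=np.load(n+'.npy',allow_pickle=True).item(); hsv=cv2.cvtColor(c['img'],cv2.COLOR_BGR2HSV); H,S,V=[hsv[...,i].astype(int) for i in range(3)];W=world(c);X,Y,Z=np.moveaxis(W,-1,0)
    tb=(X>.3)&(X<.85)&(Y>-.5)&(Y<.45)
    for nm,m,z in [('or',(H<12)&(S>150)&tb&(Y>0.2),.093),('green',(H>45)&(H<75)&(S>130)&tb&(Z<.02)&(X<.75),.003),('white',(S<60)&(V>130)&(X>.4)&(X<.6)&(Y<-.2)&(Y>-.42),.006),('bl',(H>100)&(H<125)&(S>150)&tb&(Z<.06)&(Z>.005),.022)]:
        k,l,st,ce=cv2.connectedComponentsWithStats(m.astype(np.uint8)); P=world(c,z)
        for i in range(1,k):
            if st[i,4]<20: continue
            q=W[l==i]; r=cv2.minAreaRect(P[l==i][:,:2].astype(np.float32)); print(n,nm,st[i],'rect',np.round(r[0],4),np.round(r[1],3),round(r[2],1),'dmin',np.round(np.percentile(q,3,axis=0),3),'dmax',np.round(np.percentile(q,97,axis=0),3))
```

```text
eye [0.55899492 0.20253343 0.54600694]
chest outer bottom-right corners [0.4615 0.0265 0.063 ] depth [0.464 0.032 0.077]
chest outer bottom-right corners [0.656  0.0309 0.063 ] depth [0.653 0.037 0.08 ]
longwall tops inner [0.4666 0.3197 0.077 ] depth [0.465 0.321 0.07 ]
longwall tops inner [0.6377 0.3203 0.077 ] depth [0.639 0.322 0.07 ]
longwall tops inner [0.4653 0.1169 0.077 ] depth [0.465 0.117 0.078]
longwall tops inner [0.6438 0.1173 0.077 ] depth [0.644 0.117 0.076]
dish [0.5038 0.3145 0.045 ] depth [0.507 0.309 0.07 ]
dish [0.5304 0.2661 0.045 ] depth [0.532 0.263 0.069]
dish [0.6178 0.3078 0.045 ] depth [0.615 0.303 0.07 ]
mat [ 0.5221 -0.0077  0.003 ] depth [ 0.522 -0.009  0.   ]
mat [ 0.6691 -0.0346  0.003 ] depth [ 0.669 -0.034  0.005]
jar [0.5612 0.1228 0.045 ] depth [0.561 0.128 0.077]
tw [ 0.3219 -0.0911  0.004 ] depth [ 0.32  -0.093 -0.   ]
tw [ 0.446 -0.089  0.004] depth [0.531 0.13  0.411]
beaker [ 0.7606 -0.0168  0.07  ] depth [ 0.759 -0.015  0.074]
tile [ 0.5592 -0.3597  0.006 ] depth [ 0.559 -0.363  0.003]
scene1 or [496 255   7  19  69] rect [0.5591 0.3655] [0.
[... 285 characters left out ...]
dmin [ 0.429 -0.363  0.001] dmax [ 0.556 -0.265  0.008]
scene1 bl [227 203  13   9  58] rect [ 0.4049 -0.328 ] [0.033 0.034] 18.4 dmin [ 0.386 -0.346  0.015] dmax [ 0.416 -0.315  0.024]
scene1 bl [313 234  15  15 177] rect [ 0.4921 -0.0629] [0.051 0.037] 10.8 dmin [ 0.471 -0.081  0.008] dmax [ 0.505 -0.047  0.024]
side1 or [161 307  14  13  77] rect [0.5467 0.3692] [0.041 0.01 ] 0.5 dmin [0.527 0.365 0.09 ] dmax [0.564 0.374 0.096]
side1 white [ 347  188  108   66 3418] rect [ 0.4964 -0.3056] [0.201 0.226] 0.3 dmin [ 0.408 -0.413 -0.002] dmax [ 0.593 -0.205  0.01 ]
side1 bl [335 257  17   6  31] rect [ 0.4717 -0.056 ] [0.039 0.018] 46.1 dmin [ 0.46  -0.073  0.018] dmax [ 0.489 -0.045  0.025]
```

```bash
python3 -m crank '[{"dp":[0.06,-0.0013,0.04],"rot":[0,0,0]},{"dp":[0.06,-0.0013,0.04],"rot":[0,0,0]},{"dp":[0.06,-0.0013,0.04],"rot":[0,0,0]},{"dp":[0.06,-0.0013,0.04],"rot":[0,0,0]},{"dp":[0.06,-0.0013,0.04],"rot":[0,0,0]},{"dp":[0.06,-0.0013,0.04],"rot":[0,0,0]},{"dp":[0,0,0.045],"rot":[0,0,0]},{"dp":[0,0,0.045],"rot":[0,0,0]},{"dp":[0,0,0.045],"rot":[0,0,0]},{"dp":[0,0,0],"rot":[0,0,0]}]' -1
python3 - <<'E'
from h import *
c=cap('side'); cv2.imwrite('pics/push0.png',cv2.resize(c['img'][200:400,80:360],(560,400)))
d=np.load('scene1.npy',allow_pickle=True).item();W=world(d);X,Y,Z=np.moveaxis(W,-1,0)
for nm,m in [('amber/any tall',(Y<-.15)&(X>.4)&(X<.8)&(Z>.02)&(Y>-.5)),('tall',(X>.7)&(Y>.05)&(Y<.3)&(Z>.06)&(X<.84))]:
    k,l,st,ce=cv2.connectedComponentsWithStats(m.astype(np.uint8))
    for i in range(1,k):
        if st[i,4]>60: print(nm,st[i],np.round(np.percentile(W[l==i],[3,97],axis=0),3).tolist())
E
```

```text
time_s: 2.42
tcp_pos: [0.5532, 0.4057, 0.0948]
eef_rot: [0.707, 0.707, -0.004, -0.0]
force: [0.1, -0.4, 0.0]
opening: 0.0005
grip_force: 0.0
amber/any tall [ 174  233   35   53 1257] [[0.643, -0.366, 0.026], [0.69, -0.312, 0.15]]
tall [ 377  299   43   60 1833] [[0.769, 0.112, 0.066], [0.82, 0.182, 0.181]]
```

View pics/push0.png

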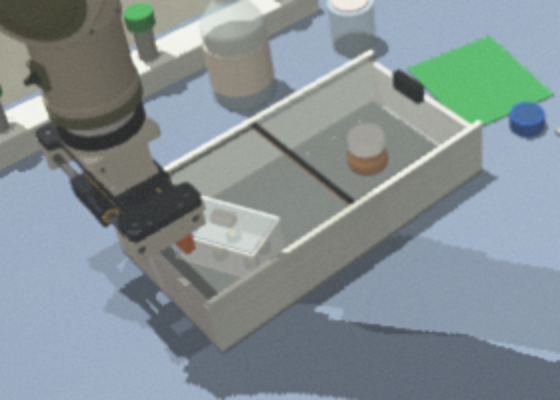

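The fingers stand outside the orange tab, at (185,240) in the crop. I'll push now.

```bash
python3 -m crank '[{"dp":[-0.012,0,-0.004],"rot":[0,0,0]},{"dp":[-0.02,0,0],"rot":[0,0,0]},{"dp":[-0.025,0,0],"rot":[0,0,0]},{"dp":[-0.025,0,0],"rot":[0,0,0]},{"dp":[-0.025,0,0],"rot":[0,0,0]},{"dp":[-0.025,0,0],"rot":[0,0,0]},{"dp":[-0.025,0,0],"rot":[0,0,0]},{"dp":[-0.025,0,0],"rot":[0,0,0]},{"dp":[-0.02,0,0],"rot":[0,0,0]},{"dp":[-0.015,0,0],"rot":[0,0,0]},{"dp":[0,0,0],"rot":[0,0,0]}]' -1
```

```text
time_s: 3.85
tcp_pos: [0.554, 0.2382, 0.1023]
eef_rot: [0.706, 0.708, 0.002, -0.001]
force: [1.4, 11.8, -3.7]
opening: 0.0003
grip_force: 6.0
```

```bash
python3 -m crank '[{"dp":[0.012,0,0],"rot":[0,0,0]},{"dp":[-0.005,0,-0.06],"rot":[0,0,0]},{"dp":[-0.015,0.005,-0.07],"rot":[0,0,0]},{"dp":[-0.015,0.005,-0.07],"rot":[0,0,0]},{"dp":[0,0,0],"rot":[0,0,0]}]' 0.6
python3 - <<'E'
from h import *
c=cap('wrist','wrist2.png'); np.save('wrist2.npy',c,allow_pickle=True)
c=cap('scene','scene2.png');np.save('scene2.npy',c,allow_pickle=True)
c=cap('side','side2.png');np.save('side2.npy',c,allow_pickle=True)
E
```

```text
time_s: 4.47
tcp_pos: [0.564, 0.215, 0.2664]
eef_rot: [0.708, 0.706, 0.003, 0.002]
force: [-0.5, -1.0, -0.7]
opening: 0.0456
grip_force: 0.0
```

View pics/wrist2.png

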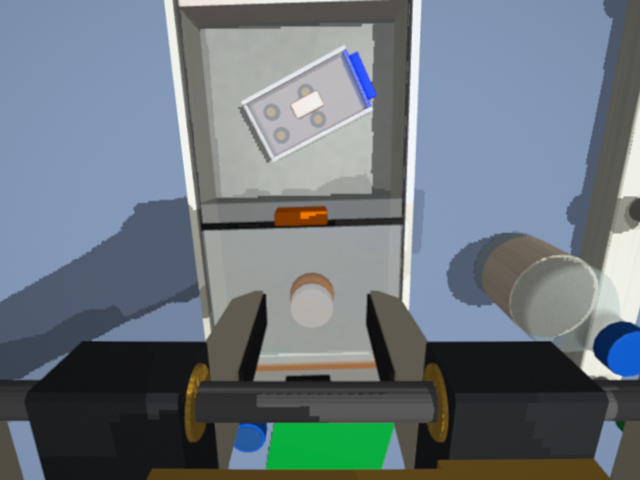

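The wrist view shows the half open, with the dish rim's corners at (243,103), (273,160), (372,108) and (344,47). The lid tab is at (307,104), the blue lug at (361,76) and the orange tab at (302,216).

Run:
```python
from h import *
c=np.load('wrist2.npy',allow_pickle=True).item(); P=world(c,.045); D=world(c)
q=np.array([P[v,u] for u,v in [(243,103),(273,160),(372,108),(344,47)]]);print(q.round(4),'mean',q.mean(0).round(4))
print('len',np.linalg.norm(q[3]-q[0]),np.linalg.norm(q[2]-q[1]),'wid',np.linalg.norm(q[1]-q[0]),np.linalg.norm(q[3]-q[2]))
for a,b in [(0,3),(1,2)]: d=q[b]-q[a];print(np.degrees(np.arctan2(d[1],d[0])))
hsv=cv2.cvtColor(c['img'],cv2.COLOR_BGR2HSV);H,S,V=[hsv[...,i].astype(int) for i in range(3)]
for nm,m,z in [('tab',(V>185)&(S<60),.061),('blue',(H>110)&(H<125)&(S>170),.045)]:
    m=m.copy().astype(np.uint8); m[:,:230]=0;m[:,385:]=0;m[165:]=0;m[:30]=0
    k,l,st,ce=cv2.connectedComponentsWithStats(m);Q=world(c,z)
    for i in range(1,k):
        if st[i,4]>80: r=cv2.minAreaRect(Q[l==i][:,:2].astype(np.float32));print(nm,st[i],[np.round(x,4) for x in r],np.median(D[l==i],0).round(4))
print('orange tab',world(c,.093)[216,302], D[216,302])
for n,p in [('scene2',.061),('side2',.061)]:
    d=np.load(n+'.npy',allow_pickle=True).item(); hsv=cv2.cvtColor(d['img'],cv2.COLOR_BGR2HSV);H,S,V=[hsv[...,i].astype(int) for i in range(3)]
    W=world(d);X,Y,Z=np.moveaxis(W,-1,0)
    for nm,m,z in [('blue',(H>108)&(H<128)&(S>140)&(Y>.25)&(Y<.4)&(X>.5)&(X<.66)&(Z<.06),.045)]:
        q=W[m];print(n,nm,len(q),q.mean(0).round(4) if len(q) else '')
```

```text
[[0.5024 0.3149 0.045 ]
 [0.527  0.2658 0.045 ]
 [0.6154 0.3104 0.045 ]
 [0.59   0.3594 0.045 ]] mean [0.5587 0.3126 0.045 ]
len 0.09819320618412831 0.09900440990348877 wid 0.05487391426111876 0.05515373803024357
26.94791214441019
26.786696112697992
tab [ 241   44  132  121 3879] [array([0.5666, 0.2948]), array([0.0972, 0.097 ]), np.float64(25.6811)] [0.5814 0.28   0.0061]
tab [361  51  11  29 148] [array([0.6071, 0.343 ]), array([0.0081, 0.0212]), np.float64(2.0154)] [0.6157 0.3549 0.0055]
tab [ 253   58  110   94 4172] [array([0.559 , 0.3113]), array([0.0819, 0.0434]), np.float64(26.6554)] [0.5635 0.3146 0.0497]
blue [348  53  28  47 466] [array([0.606 , 0.3368]), array([0.0086, 0.0391]), np.float64(26.5196)] [0.6058 0.3365 0.0455]
orange tab [0.55413046 0.22441298 0.093     ] [0.55412386 0.22436324 0.09277775]
scene2 blue 52 [0.6049 0.3409 0.0444]
side2 blue 44 [0.6032 0.3389 0.046 ]
```

```bash
python3 -m crank '[{"dp":[0.061,-0.0035,0],"rot":[0,0,0]},{"dp":[0.061,-0.0035,0],"rot":[0,0,0]},{"dp":[0,0,0.02],"rot":[0,0,0.1755]},{"dp":[0,0,0.02],"rot":[0,0,0.1755]},{"dp":[0,0,0.02],"rot":[0,0,0.1755]},{"dp":[0,0,0.02],"rot":[0,0,0.1755]},{"dp":[0,0,0.02],"rot":[0,0,0.1755]},{"dp":[0,0,0.02],"rot":[0,0,0.1755]},{"dp":[0,0,0],"rot":[0,0,0]}]' 0.6
cat > t.py <<'E'
import sys
from h import *
# tool-frame shift (full-scale units) to a target tcp (x y z) and yaw of tool x (deg), tool vertical
t=np.array([float(x) for x in sys.argv[1:4]]); s=robot.state(); M=R.from_quat(s['eef_rot'])
yaw=np.radians(float(sys.argv[4])); G=np.array([[np.cos(yaw),np.sin(yaw),0],[np.sin(yaw),-np.cos(yaw),0],[0,0,-1]])
rv=(M.inv()*R.from_matrix(G)).as_rotvec(degrees=True)/60
m=M.as_matrix()
print('tcp',np.round(s['tcp_pos'],4),'yaw',np.degrees(np.arctan2(m[1,0],m[0,0])).round(2),'tilt',np.degrees(np.arccos(-m[2,2])).round(2),'F',np.round(s['force'],1),'open',round(s['opening'],4),'grip',round(s['grip_force'],1),'t',s['time_s'])
print('dp',(m.T@(t-s['tcp_pos'])/.8).round(4),'rot',rv.round(4),'dp after rot',(G.T@(t-s['tcp_pos'])/.8).round(4),'q',np.round(s['joints'],2))
E
python3 t.py .5585 .3125 .037 26.8
```

```text
time_s: 5.75
tcp_pos: [0.5546, 0.3133, 0.1633]
eef_rot: [0.972, 0.233, -0.003, 0.001]
force: [-0.1, 1.3, -0.1]
opening: 0.0744
grip_force: 0.0
tcp [0.5546 0.3133 0.1633] yaw 26.95 tilt 0.33 F [-0.1  1.3 -0.1] open 0.0744 grip 0.0 t 5.75
dp [0.0048 0.0028 0.1578] rot [0.0014 0.0054 0.0025] dp after rot [0.0039 0.003  0.1578] q [-0.72  0.59  0.17  1.88 -0.15  0.69 -1.56]
```

```bash
python3 -m crank '[{"dp":[0.0043,0.003,0],"rot":[0.0014,0.0054,0.0025]},{"dp":[0,0,0.045],"rot":[0,0,0]},{"dp":[0,0,0.045],"rot":[0,0,0]},{"dp":[0,0,0.03],"rot":[0,0,0]},{"dp":[0,0,0.022],"rot":[0,0,0]},{"dp":[0,0,0.013],"rot":[0,0,0]},{"dp":[0,0,0],"rot":[0,0,0]}]' 0.6; python3 t.py .5585 .3125 .037 26.8
```

```text
time_s: 6.62
tcp_pos: [0.5612, 0.3134, 0.042]
eef_rot: [0.973, 0.231, 0.002, -0.001]
force: [-0.7, 0.1, 1.3]
opening: 0.0742
grip_force: 0.0
tcp [0.5612 0.3134 0.042 ] yaw 26.69 tilt 0.31 F [-0.7  0.1  1.3] open 0.0742 grip 0.0 t 6.625
dp [-0.0036 -0.0006  0.0063] rot [-0.0014 -0.005  -0.0018] dp after rot [-0.0035 -0.0006  0.0063] q [-0.67  0.76  0.12  1.93 -0.19  0.45 -1.52]
```

```bash
python3 -m crank '[{"dp":[-0.002,0,0.006],"rot":[0,-0.003,0]},{"dp":[0,0,0],"rot":[0,0,0]}]' 0.6 && python3 -m crank '[{"dp":[0,0,0],"rot":[0,0,0]},{"dp":[0,0,0],"rot":[0,0,0]},{"dp":[0,0,0],"rot":[0,0,0]},{"dp":[0,0,0],"rot":[0,0,0]}]' -1 25; python3 t.py .5585 .3125 .037 26.8
```

```text
time_s: 6.88
tcp_pos: [0.5598, 0.3129, 0.0377]
eef_rot: [0.973, 0.231, 0.001, -0.001]
force: [-0.8, 0.1, 0.0]
opening: 0.0744
grip_force: 0.0
time_s: 7.38
tcp_pos: [0.5599, 0.3131, 0.0377]
eef_rot: [0.973, 0.231, 0.001, -0.001]
force: [-1.4, 0.6, 3.8]
opening: 0.058
grip_force: 25.0
tcp [0.5599 0.3131 0.0377] yaw 26.68 tilt 0.2 F [-1.4  0.6  3.8] open 0.058 grip 25.0 t 7.375
dp [-0.0018 -0.0001  0.0009] rot [-0.0016 -0.0028 -0.0019] dp after rot [-0.0018 -0.0001  0.0009] q [-0.67  0.76  0.12  1.94 -0.19  0.45 -1.52]
```

```bash
python3 -m crank '[{"dp":[0,0,-0.01],"rot":[0,0,0]},{"dp":[0,0,-0.02],"rot":[0,0,0]},{"dp":[0,0,-0.03],"rot":[0,0,0]},{"dp":[0,0,-0.035],"rot":[0,0,0]},{"dp":[0,0,-0.035],"rot":[0,0,0]},{"dp":[0,0,-0.035],"rot":[0,0,0]},{"dp":[0,0,-0.035],"rot":[0,0,0]},{"dp":[0,0,-0.025],"rot":[0,0,0]},{"dp":[0,0,-0.015],"rot":[0,0,0]},{"dp":[0,0,0],"rot":[0,0,0]}]'; python3 t.py .588 -.082 .22 -10.5
```

```text
time_s: 8.62
tcp_pos: [0.5597, 0.3123, 0.2304]
eef_rot: [0.973, 0.231, 0.002, -0.001]
force: [-0.2, -0.2, -3.0]
opening: 0.0578
grip_force: 25.0
tcp [0.5597 0.3123 0.2304] yaw 26.67 tilt 0.25 F [-0.2 -0.2 -3. ] open 0.0578 grip 25.0 t 8.625
dp [-0.1897  0.4564  0.0115] rot [-0.0028 -0.0032  0.6194] dp after rot [0.1246 0.4782 0.013 ] q [-0.73  0.51  0.2   1.82 -0.13  0.81 -1.57]
```

```bash
python3 -m crank '[{"dp":[-0.008,0.0195,0],"rot":[0,0,0]},{"dp":[-0.016,0.039,0],"rot":[0,0,0]},{"dp":[-0.02,0.0486,0],"rot":[0,0,0]},{"dp":[-0.02,0.0486,0],"rot":[0,0,0]},{"dp":[-0.02,0.0486,0],"rot":[0,0,0]},{"dp":[-0.02,0.0486,0],"rot":[0,0,0]},{"dp":[-0.02,0.0486,0],"rot":[0,0,0]},{"dp":[-0.02,0.0486,0],"rot":[0,0,0]},{"dp":[-0.02,0.0486,0],"rot":[0,0,0]},{"dp":[-0.016,0.039,0],"rot":[0,0,0]},{"dp":[-0.008,0.0195,0],"rot":[0,0,0]}]'
python3 -m crank '[{"dp":[0,0,0],"rot":[0,0,0.06]},{"dp":[0,0,0],"rot":[0,0,0.12]},{"dp":[0,0,0],"rot":[0,0,0.13]},{"dp":[0,0,0],"rot":[0,0,0.13]},{"dp":[0,0,0],"rot":[0,0,0.12]},{"dp":[0,0,0],"rot":[0,0,0.06]},{"dp":[0,0,0],"rot":[0,0,0]}]'; python3 t.py .588 -.082 .22 -10.5
```

```text
time_s: 10.0
tcp_pos: [0.5882, -0.0852, 0.2277]
eef_rot: [0.973, 0.229, 0.0, -0.001]
force: [0.2, -0.1, -3.4]
opening: 0.058
grip_force: 25.0
time_s: 10.88
tcp_pos: [0.5889, -0.0814, 0.2279]
eef_rot: [0.996, -0.091, 0.0, -0.001]
force: [0.3, 0.2, -2.3]
opening: 0.0581
grip_force: 25.0
tcp [ 0.5889 -0.0814  0.2279] yaw -10.45 tilt 0.15 F [ 0.3  0.2 -2.3] open 0.0581 grip 25.0 t 10.875
dp [-0.0009  0.0009  0.0099] rot [-0.0024  0.      0.0008] dp after rot [-0.0009  0.0009  0.0099] q [-0.22  0.48  0.39  1.94 -0.25  0.77 -1.45]
```

```bash
python3 -m crank '[{"dp":[0,0,0],"rot":[0,-0.03,0]},{"dp":[0,0,0],"rot":[0,-0.07,0]},{"dp":[0,0,0],"rot":[0,-0.08,0]},{"dp":[0,0,0],"rot":[0,-0.08,0]},{"dp":[0,0,0],"rot":[0,-0.08,0]},{"dp":[0,0,0],"rot":[0,-0.08,0]},{"dp":[0,0,0],"rot":[0,-0.07,0]},{"dp":[0,0,0],"rot":[0,-0.03,0]},{"dp":[0,0,0],"rot":[0,0,0]},{"dp":[0,0,0],"rot":[0,0,0]},{"dp":[0,0,0],"rot":[0,0,0]},{"dp":[0,0,0],"rot":[0,0,0]}]'; python3 t.py .588 -.082 .22 -10.5
python3 - <<'E'
from h import *
a=cap('scene')['img'][170:290,240:400];b=cap('side')['img'][130:250,200:360]
cv2.imwrite('pics/tilt.png',np.vstack([cv2.resize(a,None,fx=2.5,fy=2.5,interpolation=2),cv2.resize(b,None,fx=2.5,fy=2.5,interpolation=2)]))
E
```

```text
time_s: 12.38
tcp_pos: [0.5892, -0.082, 0.2289]
eef_rot: [0.959, -0.088, -0.267, -0.026]
force: [-0.5, 1.0, -2.9]
opening: 0.0578
grip_force: 25.0
tcp [ 0.5892 -0.082   0.2289] yaw -10.42 tilt 31.09 F [-0.5  1.  -2.9] open 0.0578 grip 25.0 t 12.375
dp [0.0045 0.0004 0.0103] rot [-2.800e-03  5.181e-01  4.000e-04] dp after rot [-0.0015  0.0003  0.0111] q [-0.14  0.72  0.37  1.58 -0.23  1.44 -1.44]
```

View pics/tilt.png

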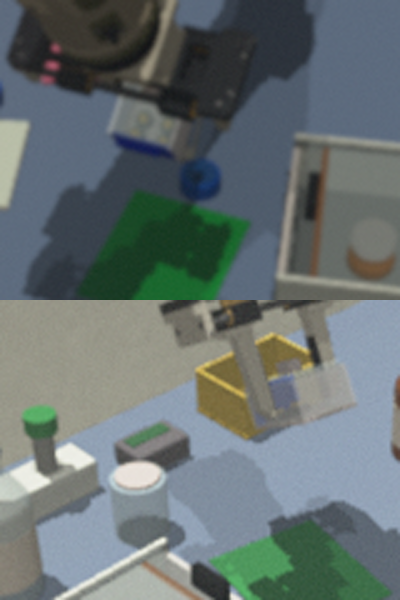

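The dish is tilted with its blue end down at (140,145), and the lid is still seated. I'll tilt a little further, then level it.

```bash
python3 -m crank '[{"dp":[0,0,0],"rot":[0,-0.04,0]},{"dp":[0,0,0],"rot":[0,-0.04,0]},{"dp":[0,0,0],"rot":[0,0,0]},{"dp":[0,0,0],"rot":[0,0,0]},{"dp":[0,0,0],"rot":[0,0,0]}]'
python3 -m crank '[{"dp":[0,0,0],"rot":[0,0.03,0]},{"dp":[0,0,0],"rot":[0,0.07,0]},{"dp":[0,0,0],"rot":[0,0.08,0]},{"dp":[0,0,0],"rot":[0,0.08,0]},{"dp":[0,0,0],"rot":[0,0.08,0]},{"dp":[0,0,0],"rot":[0,0.08,0]},{"dp":[0,0,0],"rot":[0,0.08,0]},{"dp":[0,0,0],"rot":[0,0.07,0]},{"dp":[0,0,0],"rot":[0,0.03,0]},{"dp":[0,0,0],"rot":[0,0,0]}]'; python3 t.py .588 -.082 .05 -10.5
python3 - <<'E'
from h import *
a=cap('scene','lev.png')['img'][185:275,250:370];b=cap('side')['img'][110:200,210:330]
cv2.imwrite('pics/level.png',np.vstack([cv2.resize(a,None,fx=3.3,fy=3.3,interpolation=2),cv2.resize(b,None,fx=3.3,fy=3.3,interpolation=2)]))
E
```

```text
time_s: 13.1
tcp_pos: [0.5892, -0.082, 0.2288]
eef_rot: [0.947, -0.087, -0.307, -0.03]
force: [-1.4, 0.2, -3.3]
opening: 0.0577
grip_force: 25.0
time_s: 14.35
tcp_pos: [0.5885, -0.0819, 0.2293]
eef_rot: [0.996, -0.092, 0.001, -0.002]
force: [0.0, -0.3, -2.8]
opening: 0.0578
grip_force: 25.0
tcp [ 0.5885 -0.0819  0.2293] yaw -10.53 tilt 0.22 F [ 0.  -0.3 -2.8] open 0.0578 grip 25.0 t 14.35
dp [-0.001   0.001   0.2241] rot [-0.0031 -0.0018 -0.0005] dp after rot [-6.000e-04  2.000e-04  2.241e-01] q [-0.22  0.48  0.39  1.94 -0.26  0.77 -1.45]
```

View pics/level.png

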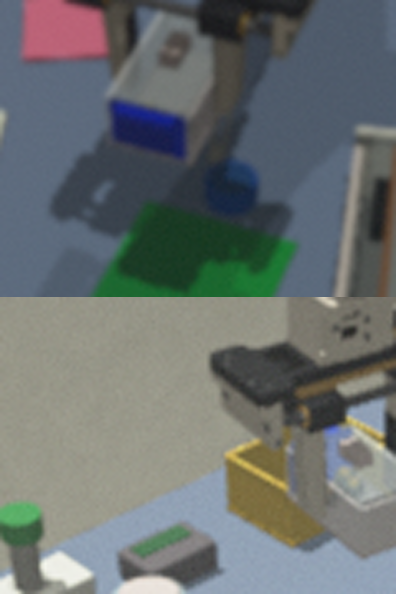

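No plugs show in the open part of the dish, only near the blue end. I'll set it down and check from above.

```bash
python3 -m crank '[{"dp":[0.001,0,0.015],"rot":[-0.002,0,0]},{"dp":[0,0,0.03],"rot":[0,0,0]},{"dp":[0,0,0.04],"rot":[0,0,0]},{"dp":[0,0,0.04],"rot":[0,0,0]},{"dp":[0,0,0.04],"rot":[0,0,0]},{"dp":[0,0,0.03],"rot":[0,0,0]},{"dp":[0,0,0.018],"rot":[0,0,0]},{"dp":[0,0,0.01],"rot":[0,0,0]},{"dp":[0,0,0],"rot":[0,0,0]},{"dp":[0,0,0],"rot":[0,0,0]}]'; python3 t.py .5895 -.082 .036 -10.5
```

```text
time_s: 15.7
tcp_pos: [0.5907, -0.0822, 0.0508]
eef_rot: [0.996, -0.092, 0.001, -0.0]
force: [0.6, 0.4, -2.2]
opening: 0.0578
grip_force: 25.0
tcp [ 0.5907 -0.0822  0.0508] yaw -10.53 tilt 0.13 F [ 0.6  0.4 -2.2] open 0.0578 grip 25.0 t 15.7
dp [-0.0016  0.      0.0185] rot [-0.0006 -0.0022 -0.0005] dp after rot [-0.0016  0.      0.0185] q [-0.11  0.72  0.23  2.04 -0.39  0.41 -1.33]
```

```bash
python3 -m crank '[{"dp":[-0.001,0,0.006],"rot":[0,0,0]},{"dp":[0,0,0.005],"rot":[0,0,0]},{"dp":[0,0,0.004],"rot":[0,0,0]},{"dp":[0,0,0],"rot":[0,0,0]}]'; python3 -m crank '[{"dp":[0,0,0.002],"rot":[0,0,0]},{"dp":[0,0,0],"rot":[0,0,0]}]';python3 t.py .5895 -.082 .036 -10.5
```

```text
time_s: 16.2
tcp_pos: [0.5894, -0.082, 0.0378]
eef_rot: [0.996, -0.092, 0.0, -0.0]
force: [0.1, 0.3, -2.8]
opening: 0.0575
grip_force: 25.0
time_s: 16.45
tcp_pos: [0.5895, -0.0819, 0.0364]
eef_rot: [0.996, -0.092, 0.001, -0.0]
force: [0.7, -0.2, -3.0]
opening: 0.0576
grip_force: 25.0
tcp [ 0.5895 -0.0819  0.0364] yaw -10.53 tilt 0.06 F [ 0.7 -0.2 -3. ] open 0.0576 grip 25.0 t 16.45
dp [0.0001 0.0001 0.0005] rot [-0.0005 -0.0009 -0.0005] dp after rot [0.0001 0.0001 0.0005] q [-0.1   0.74  0.22  2.05 -0.4   0.39 -1.33]
```

```bash
python3 -m crank '[{"dp":[0,0,0.0015],"rot":[0,0,0]},{"dp":[0,0,0],"rot":[0,0,0]}]';python3 -m crank '[{"dp":[0,0,0.001],"rot":[0,0,0]},{"dp":[0,0,0],"rot":[0,0,0]}]'
```

```text
time_s: 16.7
tcp_pos: [0.5895, -0.082, 0.0357]
eef_rot: [0.996, -0.092, 0.001, -0.0]
force: [-1.3, -0.1, 3.7]
opening: 0.0577
grip_force: 25.0
time_s: 16.95
tcp_pos: [0.5896, -0.082, 0.0357]
eef_rot: [0.996, -0.092, 0.001, -0.0]
force: [-3.6, 0.4, 14.4]
opening: 0.0579
grip_force: 25.0
```

```bash
python3 -m crank '[{"dp":[0,0,-0.0013],"rot":[0,0,0]},{"dp":[0,0,0],"rot":[0,0,0]},{"dp":[0,0,0],"rot":[0,0,0]},{"dp":[0,0,0],"rot":[0,0,0]}]' 0.6; python3 -m crank '[{"dp":[0,0,-0.03],"rot":[0,0,0]},{"dp":[0,0,-0.05],"rot":[0,0,0]},{"dp":[-0.02,0,-0.06],"rot":[0,0,0]},{"dp":[-0.06,0,-0.06],"rot":[0,0,0]},{"dp":[-0.05,0,-0.05],"rot":[0,0,0]},{"dp":[0,0,0],"rot":[0,0,0]}]'
python3 - <<'E'
from h import *
c=cap('wrist','w3.png'); np.save('w3.npy',c,allow_pickle=True)
E
```

```text
time_s: 17.45
tcp_pos: [0.5895, -0.082, 0.0354]
eef_rot: [0.996, -0.092, 0.001, -0.0]
force: [0.0, 0.1, 0.5]
opening: 0.0743
grip_force: 0.0
time_s: 18.2
tcp_pos: [0.4894, -0.0635, 0.2341]
eef_rot: [0.996, -0.092, 0.002, -0.001]
force: [1.6, -1.6, -0.2]
opening: 0.0743
grip_force: 0.0
```

View pics/w3.png

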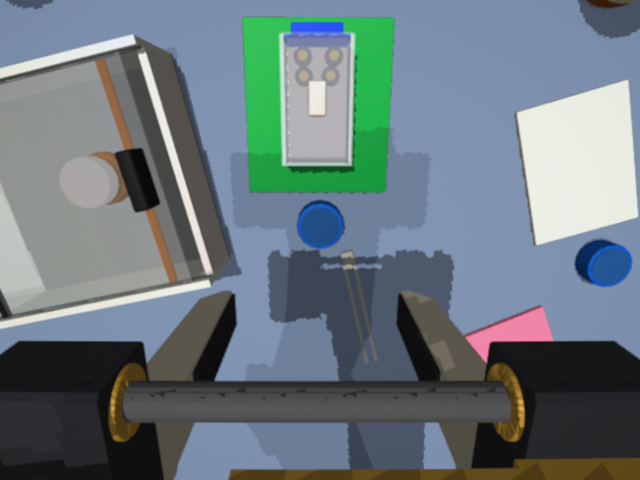

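The wrist view shows the covered dish on the mat, with plugs at (303,55), (335,55), (304,76) and (331,76) by the blue wall. The lid tab is at (317,98) and the white tile spans (515,80) to (640,245).

```bash
python3 - <<'E'
from h import *
c=np.load('w3.npy',allow_pickle=True).item()
q=np.array([world(c,.047)[v,u] for u,v in [(280,33),(355,33),(353,165),(283,165)]]);print('lid corners',q.round(4),q.mean(0).round(4)); d=q[0]+q[1]-q[2]-q[3];ax=d/np.linalg.norm(d);print('yaw',np.degrees(np.arctan2(ax[1],ax[0])),np.linalg.norm(q[0]-q[3]),np.linalg.norm(q[0]-q[1]))
hsv=cv2.cvtColor(c['img'],cv2.COLOR_BGR2HSV);H,S,V=[hsv[...,i].astype(int) for i in range(3)]
def rep(nm,m,z):
    k,l,st,_=cv2.connectedComponentsWithStats(m.astype(np.uint8));P=world(c,z)
    for i in range(1,k):
        if st[i,4]>150:r=cv2.minAreaRect(P[l==i][:,:2].astype(np.float32));print(nm,st[i],np.round(r[0],4),np.round(r[1],4),round(r[2],1),P[l==i].mean(0).round(4))
r=np.zeros(H.shape,bool);r[:,240:400]=1;r[200:]=0
rep('mat',r&(H>45)&(H<75)&(S>100),.003)
rep('lug',r&(H>110)&(H<130)&(S>190)&(V>120),.043)
rep('tab',r&(V>215)&(S<40),.059)
r=np.zeros(H.shape,bool);r[70:250,505:]=1
rep('tile',r&(S<40)&(V>170),.006)
C=q.mean(0)
for u,v in [(303,55),(335,55),(304,76),(331,76),(317,98)]:
    p=world(c,.016 if v<90 else .059)[v,u];print((p-C)@ax)
E
python3 t.py .5895 -.082 .037 -10.5
```

```text
lid corners [[ 0.6419 -0.064   0.047 ]
 [ 0.6314 -0.1199  0.047 ]
 [ 0.5341 -0.1028  0.047 ]
 [ 0.5447 -0.0459  0.047 ]] [ 0.588  -0.0831  0.047 ]
yaw -10.261012285533704 0.0988193620451289 0.056906764407737745
mat [  242    17   152   176 14676] [ 0.5844 -0.0824] [0.1296 0.1497] 79.3 [ 0.5835 -0.0826  0.003 ]
lug [292  23  50   9 404] [ 0.6417 -0.0921] [0.0376 0.0055] 79.4 [ 0.642  -0.0923  0.043 ]
tab [281  35   4 127 253] [ 0.5931 -0.057 ] [0.0016 0.0908] 79.4 [ 0.5963 -0.0575  0.059 ]
tab [309  81  16  34 537] [ 0.5904 -0.0826] [0.0115 0.0237] 79.4 [ 0.5905 -0.0826  0.059 ]
tile [  517    79   121   167 15086] [ 0.4902 -0.3143] [0.131  0.1008] 6.0 [ 0.4933 -0.3143  0.006 ]
0.039117124123644015
0.03897538193331431
0.02266352395415362
0.02254253619819832
0.001980318932588123
tcp [ 0.4908 -0.0634  0.2329] yaw -10.49 tilt 0.25 F [ 0.7  1.  -0.4] open 0.0744 grip 0.0 t 18.25
dp [0.1245 0.0009 0.2454] rot [-0.0019 -0.0038  0.0001] dp after rot [0.1255 0.0004 0.2449] q [-0.3   0.36  0.42  2.15 -0.23  0.68 -1.48]
```

Plugs are within about 25 mm of the blue wall. Next, the lid.

```bash
python3 -m crank '[{"dp":[0.04,0.0005,0.01],"rot":[0,0,0]},{"dp":[0.05,0.0005,0.02],"rot":[0,0,0]},{"dp":[0.036,0.0005,0.04],"rot":[-0.002,-0.0035,0]},{"dp":[0,0,0.04],"rot":[0,0,0]},{"dp":[0,0,0.035],"rot":[0,0,0]},{"dp":[0,0,0.025],"rot":[0,0,0]},{"dp":[0,0,0],"rot":[0,0,0]},{"dp":[0,0,0],"rot":[0,0,0]}]' 0; python3 t.py .59 -.0828 .072 -10.5
```

```text
time_s: 19.25
tcp_pos: [0.5899, -0.0837, 0.0954]
eef_rot: [0.996, -0.092, -0.002, 0.001]
force: [0.4, -0.1, 0.8]
opening: 0.0466
grip_force: 0.0
tcp [ 0.5899 -0.0837  0.0954] yaw -10.54 tilt 0.2 F [ 0.4 -0.1  0.8] open 0.0466 grip 0.0 t 19.25
dp [-0.     -0.0011  0.0292] rot [ 0.0017  0.0028 -0.0007] dp after rot [-0.0001 -0.0011  0.0292] q [-0.15  0.66  0.29  2.03 -0.37  0.51 -1.34]
```

```bash
python3 -m crank '[{"dp":[0,-0.001,0.012],"rot":[0.001,0.002,0]},{"dp":[0,0,0.009],"rot":[0,0,0]},{"dp":[0,0,0.006],"rot":[0,0,0]},{"dp":[0,0,0],"rot":[0,0,0]}]' 0; python3 t.py .59 -.0828 .0715 -10.5
```

```text
time_s: 19.75
tcp_pos: [0.5894, -0.0826, 0.0738]
eef_rot: [0.996, -0.092, -0.001, 0.0]
force: [0.1, 0.5, 0.9]
opening: 0.0465
grip_force: 0.0
tcp [ 0.5894 -0.0826  0.0738] yaw -10.53 tilt 0.06 F [0.1 0.5 0.9] open 0.0465 grip 0.0 t 19.75
dp [0.0007 0.0001 0.0029] rot [ 0.0005  0.0009 -0.0005] dp after rot [0.0007 0.0001 0.0029] q [-0.13  0.69  0.27  2.04 -0.39  0.46 -1.33]
```

```bash
python3 -m crank '[{"dp":[0,0,0.0027],"rot":[0,0,0]},{"dp":[0,0,0],"rot":[0,0,0]}]' 0; python3 -m crank '[{"dp":[0,0,0],"rot":[0,0,0]},{"dp":[0,0,0],"rot":[0,0,0]},{"dp":[0,0,0],"rot":[0,0,0]},{"dp":[0,0,0],"rot":[0,0,0]},{"dp":[0,0,0],"rot":[0,0,0]}]' -1 10;  python3 t.py .59 -.0828 .0715 -10.5
```

```text
time_s: 20.0
tcp_pos: [0.5896, -0.0826, 0.072]
eef_rot: [0.996, -0.092, -0.0, 0.0]
force: [-0.2, 1.0, -0.0]
opening: 0.0464
grip_force: 0.0
time_s: 20.62
tcp_pos: [0.5896, -0.0826, 0.072]
eef_rot: [0.996, -0.092, -0.0, 0.0]
force: [-0.4, -0.0, 0.2]
opening: 0.0138
grip_force: 10.0
tcp [ 0.5896 -0.0826  0.072 ] yaw -10.53 tilt 0.04 F [-0.4 -0.   0.2] open 0.0138 grip 10.0 t 20.625
dp [0.0005 0.0002 0.0006] rot [ 0.0004  0.0004 -0.0004] dp after rot [0.0005 0.0002 0.0006] q [-0.13  0.69  0.27  2.04 -0.39  0.46 -1.33]
```

```bash
python3 -m crank '[{"dp":[0,0,-0.006],"rot":[0,0,0]},{"dp":[0,0,-0.01],"rot":[0,0,0]},{"dp":[0,0,-0.015],"rot":[0,0,0]},{"dp":[0,0,-0.03],"rot":[0,0,0]},{"dp":[0,0,-0.035],"rot":[0,0,0]},{"dp":[0,0,-0.035],"rot":[0,0,0]},{"dp":[0,0,-0.02],"rot":[0,0,0]},{"dp":[0,0,0],"rot":[0,0,0]}]'; python3 t.py .492 -.314 .19 6
```

```text
time_s: 21.62
tcp_pos: [0.5902, -0.0825, 0.194]
eef_rot: [0.996, -0.092, 0.001, 0.0]
force: [0.3, -0.4, -0.6]
opening: 0.0141
grip_force: 10.0
tcp [ 0.5902 -0.0825  0.194 ] yaw -10.52 tilt 0.1 F [ 0.3 -0.4 -0.6] open 0.0141 grip 10.0 t 21.625
dp [-0.0678  0.3069  0.0048] rot [ 0.0003 -0.0017 -0.2753] dp after rot [-0.1523  0.2749  0.005 ] q [-0.22  0.53  0.39  1.97 -0.3   0.7  -1.41]
```

```bash
python3 -m crank '[{"dp":[-0.004,0.018,0],"rot":[0,0,0]},{"dp":[-0.0063,0.0286,0],"rot":[0,0,0]},{"dp":[-0.0079,0.0357,0],"rot":[0,0,0]},{"dp":[-0.0079,0.0357,0],"rot":[0,0,0]},{"dp":[-0.0079,0.0357,0],"rot":[0,0,0]},{"dp":[-0.0079,0.0357,0],"rot":[0,0,0]},{"dp":[-0.0079,0.0357,0],"rot":[0,0,0]},{"dp":[-0.0079,0.0357,0],"rot":[0,0,0]},{"dp":[-0.0063,0.0286,0],"rot":[0,0,0]},{"dp":[-0.004,0.018,0],"rot":[0,0,0]}]'; python3 -m crank '[{"dp":[0,0,0.01],"rot":[0,0,-0.05]},{"dp":[0,0,0.02],"rot":[0,0,-0.09]},{"dp":[0,0,0.02],"rot":[0,0,-0.09]},{"dp":[0,0,0.02],"rot":[0,0,-0.045]},{"dp":[0,0,0.02],"rot":[0,0,0]},{"dp":[0,0,0],"rot":[0,0,0]},{"dp":[0,0,0],"rot":[0,0,0]}]'; python3 t.py .492 -.314 .042 6
```

```text
time_s: 22.88
tcp_pos: [0.4895, -0.3161, 0.192]
eef_rot: [0.996, -0.093, -0.001, 0.0]
force: [0.2, 0.8, -0.3]
opening: 0.014
grip_force: 10.0
time_s: 23.75
tcp_pos: [0.4913, -0.3145, 0.121]
eef_rot: [0.999, 0.052, -0.0, 0.0]
force: [0.6, -0.0, 0.7]
opening: 0.0138
grip_force: 10.0
tcp [ 0.4913 -0.3145  0.121 ] yaw 5.93 tilt 0.04 F [ 0.6 -0.   0.7] open 0.0138 grip 10.0 t 23.75
dp [ 0.001  -0.0006  0.0988] rot [ 0.0004  0.0006 -0.0011] dp after rot [ 0.001  -0.0006  0.0988] q [ 0.32  0.6   0.22  2.04 -0.25  0.53 -0.74]
```

```bash
python3 -m crank '[{"dp":[0.001,-0.0005,0.025],"rot":[0,0,0]},{"dp":[0,0,0.03],"rot":[0,0,0]},{"dp":[0,0,0.022],"rot":[0,0,0]},{"dp":[0,0,0.01],"rot":[0,0,0]},{"dp":[0,0,0.005],"rot":[0,0,0]},{"dp":[0,0,0],"rot":[0,0,0]},{"dp":[0,0,0],"rot":[0,0,0]}]'; python3 t.py .492 -.314 .039 6
```

```text
time_s: 24.62
tcp_pos: [0.4922, -0.3142, 0.0478]
eef_rot: [0.999, 0.052, 0.0, 0.0]
force: [-0.3, 0.8, -0.8]
opening: 0.0141
grip_force: 10.0
tcp [ 0.4922 -0.3142  0.0478] yaw 5.96 tilt 0.05 F [-0.3  0.8 -0.8] open 0.0141 grip 10.0 t 24.625
dp [-0.0002 -0.0002  0.011 ] rot [ 0.0008 -0.0001 -0.0006] dp after rot [-0.0002 -0.0002  0.011 ] q [ 0.36  0.71  0.16  2.07 -0.29  0.38 -0.71]
```

```bash
python3 -m crank '[{"dp":[0,0,0.004],"rot":[0,0,0]},{"dp":[0,0,0.003],"rot":[0,0,0]},{"dp":[0,0,0.002],"rot":[0,0,0]},{"dp":[0,0,0],"rot":[0,0,0]}]'; python3 -m crank '[{"dp":[0,0,0.0015],"rot":[0,0,0]},{"dp":[0,0,0],"rot":[0,0,0]}]'; python3 t.py .492 -.314 .039 6
```

```text
time_s: 25.12
tcp_pos: [0.4918, -0.3139, 0.0399]
eef_rot: [0.999, 0.052, -0.0, 0.0]
force: [-0.7, -0.1, -0.2]
opening: 0.0139
grip_force: 10.0
time_s: 25.38
tcp_pos: [0.4919, -0.314, 0.039]
eef_rot: [0.999, 0.052, -0.0, 0.0]
force: [-0.3, 0.9, 0.7]
opening: 0.014
grip_force: 10.0
tcp [ 0.4919 -0.314   0.039 ] yaw 5.97 tilt 0.04 F [-0.3  0.9  0.7] open 0.014 grip 10.0 t 25.375
dp [ 0.0001 -0.     -0.    ] rot [ 0.0004  0.0005 -0.0005] dp after rot [ 0.0001 -0.     -0.    ] q [ 0.37  0.73  0.16  2.07 -0.29  0.36 -0.71]
```

```bash
python3 -m crank '[{"dp":[0,0,0.001],"rot":[0,0,0]},{"dp":[0,0,0],"rot":[0,0,0]}]'; python3 -m crank '[{"dp":[0,0,0.0008],"rot":[0,0,0]},{"dp":[0,0,0],"rot":[0,0,0]}]'
```

```text
time_s: 25.62
tcp_pos: [0.492, -0.314, 0.0389]
eef_rot: [0.999, 0.052, -0.0, 0.0]
force: [-2.2, -0.2, 9.2]
opening: 0.0137
grip_force: 10.0
time_s: 25.88
tcp_pos: [0.4921, -0.314, 0.0385]
eef_rot: [0.999, 0.052, 0.0, 0.0]
force: [-1.9, 0.8, 12.1]
opening: 0.0137
grip_force: 10.0
```

```bash
python3 -m crank '[{"dp":[0,0,-0.001],"rot":[0,0,0]},{"dp":[0,0,0],"rot":[0,0,0]},{"dp":[0,0,0],"rot":[0,0,0]},{"dp":[0,0,0],"rot":[0,0,0]}]' -0.1; python3 -m crank '[{"dp":[0,0,-0.02],"rot":[0,0,0]},{"dp":[0,0,-0.05],"rot":[0,0,0]},{"dp":[0,0,-0.06],"rot":[0,0,0]},{"dp":[0,0,-0.07],"rot":[0,0,0]},{"dp":[-0.04,-0.04,-0.06],"rot":[0,0,0]},{"dp":[-0.02,-0.05,-0.05],"rot":[0,0,0]},{"dp":[0,-0.04,-0.05],"rot":[0,0,0]},{"dp":[0,0,0],"rot":[0,0,0]},{"dp":[0,0,0],"rot":[0,0,0]}]'
python3 - <<'E'
from h import *
c=cap('wrist','w4.png'); np.save('w4.npy',c,allow_pickle=True)
E
```

```text
time_s: 26.38
tcp_pos: [0.4919, -0.3139, 0.0381]
eef_rot: [0.999, 0.052, -0.0, 0.0]
force: [-0.5, -0.4, 1.3]
opening: 0.041
grip_force: 0.0
time_s: 27.5
tcp_pos: [0.4352, -0.2171, 0.3241]
eef_rot: [0.999, 0.052, 0.0, 0.0]
force: [-1.0, 0.2, -0.0]
opening: 0.042
grip_force: 0.0
```

View pics/w4.png

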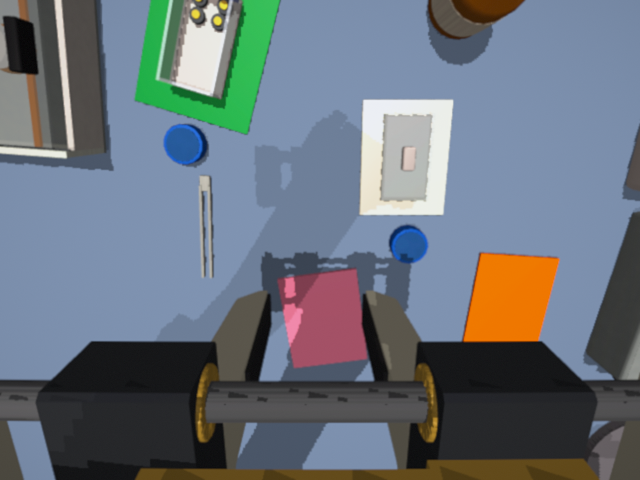

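The lid lies tab-up on the middle of the tile, at (408,158). The plugs are gathered in the open dish at about (210,10), and the caps and tweezers are undisturbed.

```bash
python3 -c "
from workcell import robot
print(robot.sign_off())"
```

```text
the job is handed in; nothing more can be done
None
```

The job is done and handed in at about 27.5 s: the dish is on the middle of the mat (about 3 mm off centre) with all four plugs within about 25 mm of the blue wall, and the lid lies tab-up on the middle of the white tile; sign-off returned no verdict.

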